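# Find the potato canister by its weight and lift it out of the linked row

### The job

One of the three linked canisters in the wooden stand still holds the potatoes; the lids stay on, so heft them to feel which is the heavy one. Lift that one straight up out from between its neighbours, without wrenching them, keep it upright and set it down gently, standing on the clear part of the white chopping board. Leave the other two fully home in the stand and everything else where it is.

Things in the scene. Friction and masses are not known exactly. Their poses are not given: they have to be found in the camera images.
- stand: Wooden stand holding the row of canisters, fixed, 116 mm deep (x), 292 mm long (y); base 10 mm thick, a 110 mm high cheek at each end. Origin under its centre; y runs along the row to the robot's left, x away from the robot. The canisters stand on the base at y = +85, 0 and -85 mm, their axes parallel to the stand's.
- canister_a_mid (a point): Left (+y) of three identical canisters: white plastic, fixed wooden lid, 90 (x) by 72 (y) mm, 151 mm tall. Point on its axis, half-way up (75.5 mm over its foot), z up. The lid's flat top is 37.5 mm above this point; on it stands a wooden grip bar 16 mm thick (x), 60 mm long (y), 38 mm high: pinch it across its thickness from above, the fingertips just over the lid.
- canister_b_mid (a point): Middle canister, the same in shape and point as the left one. Which of the three holds the potatoes changes every time and cannot be seen: that one weighs 0.43 to 0.57 kg in all (4.2 to 5.6 N), the other two, each with only a bulb of garlic in it, 0.21 to 0.29 kg (2.1 to 2.8 N).
- canister_c_mid (a point): Right (-y) canister, the same. Each has a T-section rib on its left side (from 6 to 95 mm above its foot) that sits in the hooked T-slot of its left neighbour or of the cheek, and a T-slot on its right side, with about 1.5 mm of play all round: a canister slides only up and down, and is free of neighbours and cheeks once it has risen 90 mm.
- board: White plastic chopping board, fixed, 300 mm (x) by 220 mm (y), 18 mm thick; origin under its centre, x along its length, away from the robot. A peeled onion stands on its far left corner and a paring knife lies along its right-hand (-y) edge; the rest is clear (x from -150 to +60 mm, y from -65 to +110 mm).
- onion_peeled: Peeled onion, pale, 72 mm across and 74 mm tall, standing on the far left corner of the board; origin under its centre. Leave it alone.
- onion: Brown onion, 72 mm across and 74 mm tall, on the table behind the stand; origin under its centre. Leave it alone.
- knife: Paring knife with black handle, 200 mm long, 13 mm thick, lying along the right-hand edge of the board; origin near its middle, x towards the blade. Leave it alone.
- peeler: Vegetable peeler, green handle, 175 mm long, 14 mm thick, lying in front of the stand; origin near its middle, y towards the blade. Leave it alone.
- mug: Blue mug, 80 mm across and 90 mm tall, in front of the stand; origin under its centre. Leave it alone.
- pepper_mill: Dark wooden pepper mill, 52 mm across and 150 mm tall, behind the stand; origin under its centre. Leave it alone.

How it is judged (in metres and radians):
At the end, for the whole second after the job is handed in: The heavy canister (pressing on the board with over 3.5 N) stands upright on the board, axis within 110 mm lengthwise and 70 mm crosswise of its centre, foot within 6 mm of its top; the other two are at their places in the stand, within 12 mm sideways and 4 mm of fully down, upright. All still ((((x of canister_a_mid in the frame of board between -0.11 and 0.11 m and y of canister_a_mid in the frame of board between -0.07 and 0.07 m and z of canister_a_mid in the frame of board between 0.0875 and 0.0995 m and angle between canister_a_mid's own z axis and vertical below 0.08 rad and contact force between canister_a and board above 3.5 N and linear speed of canister_a below 0.02 m/s) and (x of canister_b_mid in the frame of stand between -0.012 and 0.012 m and y of canister_b_mid in the frame of stand between -0.012 and 0.012 m and z of canister_b_mid in the frame of stand between 0.0815 and 0.0895 m and angle between canister_b_mid's own z axis and vertical below 0.06 rad and linear speed of canister_b below 0.02 m/s) and (x of canister_c_mid in the frame of stand between -0.012 and 0.012 m and y of canister_c_mid in the frame of stand between -0.097 and -0.073 m and z of canister_c_mid in the frame of stand between 0.0815 and 0.0895 m and angle between canister_c_mid's own z axis and vertical below 0.06 rad and linear speed of canister_c below 0.02 m/s)) or ((x of canister_b_mid in the frame of board between -0.11 and 0.11 m and y of canister_b_mid in the frame of board between -0.07 and 0.07 m and z of canister_b_mid in the frame of board between 0.0875 and 0.0995 m and angle between canister_b_mid's own z axis and vertical below 0.08 rad and contact force between canister_b and board above 3.5 N and linear speed of canister_b below 0.02 m/s) and (x of canister_a_mid in the frame of stand between -0.012 and 0.012 m and y of canister_a_mid in the frame of stand between 0.073 and 0.097 m and z of canister_a_mid in the frame of stand between 0.0815 and 0.0895 m and angle between canister_a_mid's own z axis and vertical below 0.06 rad and linear speed of canister_a below 0.02 m/s) and (x of canister_c_mid in the frame of stand between -0.012 and 0.012 m and y of canister_c_mid in the frame of stand between -0.097 and -0.073 m and z of canister_c_mid in the frame of stand between 0.0815 and 0.0895 m and angle between canister_c_mid's own z axis and vertical below 0.06 rad and linear speed of canister_c below 0.02 m/s)) or ((x of canister_c_mid in the frame of board between -0.11 and 0.11 m and y of canister_c_mid in the frame of board between -0.07 and 0.07 m and z of canister_c_mid in the frame of board between 0.0875 and 0.0995 m and angle between canister_c_mid's own z axis and vertical below 0.08 rad and contact force between canister_c and board above 3.5 N and linear speed of canister_c below 0.02 m/s) and (x of canister_a_mid in the frame of stand between -0.012 and 0.012 m and y of canister_a_mid in the frame of stand between 0.073 and 0.097 m and z of canister_a_mid in the frame of stand between 0.0815 and 0.0895 m and angle between canister_a_mid's own z axis and vertical below 0.06 rad and linear speed of canister_a below 0.02 m/s) and (x of canister_b_mid in the frame of stand between -0.012 and 0.012 m and y of canister_b_mid in the frame of stand between -0.012 and 0.012 m and z of canister_b_mid in the frame of stand between 0.0815 and 0.0895 m and angle between canister_b_mid's own z axis and vertical below 0.06 rad and linear speed of canister_b below 0.02 m/s)))); the robot touches nothing.
It fails at once if neighbouring canisters are wrenched against each other with more than 25 N (contact force between canister_a and canister_b above 25 N or contact force between canister_b and canister_c above 25 N).
It fails at once if a canister is tipped by more than 0.35 rad (angle between any of canister_a_mid, canister_b_mid, canister_c_mid's own z axis and vertical above 0.35 rad).
It fails at once if a canister is dropped or slammed onto the board (faster than 0.5 m/s just above it) ((horizontal distance between canister_a_mid and board below 0.15 m and height (world z) of canister_a_mid below 0.15 m and linear speed of canister_a above 0.5 m/s) or (horizontal distance between canister_b_mid and board below 0.15 m and height (world z) of canister_b_mid below 0.15 m and linear speed of canister_b above 0.5 m/s) or (horizontal distance between canister_c_mid and board below 0.15 m and height (world z) of canister_c_mid below 0.15 m and linear speed of canister_c above 0.5 m/s)).
It fails at once if a bystander is moved by more than 30 mm (distance of any of onion_peeled, onion, knife, peeler, mug, pepper_mill from where it was at the start of the episode above 0.03 m).
It also fails if it takes over 69 s, if anything falls off the work surface, if the arm or the gripper's body presses on something with over 40 N, if the wrist force passes 120 N, or if a joint passes its speed limit or range.

### The arm

A 7-joint arm with a two-finger parallel gripper is mounted at the origin on the work surface. World frame = base frame: x ahead of the robot, y to its left, z up, the work surface at z = 0. Lengths are in mm, angles in degrees, forces in N, time in s.
With the tool pointing down it reaches from about 350 to 900 mm from the base axis. Payload 19.9 kg.
Tool frame: the origin (TCP) lies on the centre line of the jaws, within the pads' length; the fingertips stand robot.tip_extent ahead of it and the grasp point (between the pads) lies 6 mm ahead of it (robot.tip_extent is the distance from the TCP to the fingertips, in mm); y points along the fingers, x is the direction in which the jaws open and shut, and the axes are right-handed (so a half turn about y gives the same grasp; the last joint's range is limited). The gripper opens to 94 mm and grips with 3 to 60 N. Pads are 16 mm wide; open, the fingers measure 119 mm over their backs; the gripper's body (75 mm by 177 mm) begins 78 mm behind the grasp point.
Start: joints at [71.133, 23.915, -0.59, 92.452, 0.269, 63.638, -3.037], TCP at [177.397, -599.276, 230.425] pointing down, gripper open.
Joint ranges: [-161.28, 161.28], [-22.2, 115.67], [-73.04, 71.86], [3.21, 147.25], [-68.34, 248.33], [10.77, 114.83], [-161.83, 161.83]. Speed limits (degrees/s): [108.29, 108.29, 136.94, 136.94, 172.46, 172.46, 172.46].

### API

Orientations are given as a 3x3 rotation matrix whose columns are the frame's x, y, z axes.
In Python, from station import robot, grab_frame, ticket, models gives the robot as it stands. The module is installed in compiled form; this text tells all that it offers.
- The arm moves only by the tool apply_moves, never from a script. Its argument "targets" is a list of rows, each a list of 6 numbers: the shift along the tool's x, y, z normalised to -1 to 1, where 1 is 0.5 m, then the turn, a rotation vector about the tool's x, y, z normalised to -1 to 1, where 1 is 45 degrees. In form: [[dx, dy, dz, wx, wy, wz], ...]. A call has 1 to 20 rows; each row is the pose to reach, as a shift and turn from the pose commanded when the call began, along the tool's axes at that moment; what a row does not reach only later rows make up. A row lasts 1/8 s, in which the tool goes at most 62.5 mm and 10.7 degrees, less where a joint would pass 70% of its speed; a pose out of reach is approached as far as the arm can. A call with a number of a shift or a turn outside -1 to 1 is refused whole. A call with a gripper value outside its range is refused whole. "gripper" is the closure in counts, from 0 (fully open) to 255 (shut), set as the call begins (left out, the last holds). The fingers move at their own pace and stop on an object; "force" is the grip in N (left out, the last holds). Time passes only in rows, so rows that repeat a pose let the fingers close. It gives the time, the measured TCP pose, the force and the opening at its end, in the units of the state.
- robot.read_state(): the state, without advancing time (a new reading comes with each control period).
- grab_frame(name): name is "scene" or "side" or "wrist"; returns a dict with "color" (400x640x3 uint8, blue, green, red), "mtx" (3x3 intrinsics, pixels), "k1" (the pictures are not rectified: a ray, as slopes to the right and down, at radius r is drawn at 1 + k1 r^2 times it, then the intrinsics apply), "xyz" and "orientation" of the camera in the world. Camera axes: x right, y down, z forward; pixel columns grow to the right and rows downward; lengths in mm; the calibration is good to about 2 mm. A picture is of the moment at which its call begins. There is no depth.
- ticket.hand_in(): hands the job in, once; it reports no verdict.
Trained networks look in a picture, given as the dict that the camera call returned (one of the last four; its "shot" number tells which), for a name from the list of things; names that differ only in an ending like _2 or _b are one class to them, and where a whole thing is asked for, a point or a joint stands for the part that bears it (a point fixed in the world has none). Each returns a list of dicts, best first, with "conf" (0 to 1); they miss things now and then, are a little off and sometimes report something else, mostly with a low value. They report only what shows in the picture. A call takes as long as a camera call.
- models.outline_of(picture, query): "pixels" (400x640 bool, what is visible of it) and "extent" ([left, top, width, height] in pixels, round what is visible of it).
- models.mark_of(picture, query): "at" ([row, column] in pixels: a listed point, or the origin of a listed thing).
The state is a dict: "time_s": time; "joint_positions": joint angles; "joint_vel": joint speeds; "tau": joint torques, N m; "tcp_pos": TCP position; "orientation": TCP orientation; "ft_force": force on the tool from outside, world axes, zero at the start; "torque": the same for the moment, N m; "gripper_width": finger opening in mm.
Only numpy, scipy, OpenCV 4.12 (cv2) and the standard library are available. Lean on these libraries where they do the work, as an engineer would, in place of code of your own. Each camera call takes 0.05 s, during which the arm holds its last target.

## Working session

There is one attempt and no reset: what is moved stays moved. The work goes in short steps, Python scripts to look and compute and a tool call to move; the robot and the scene stay as the last step left them, time stands still between calls to the robot, and variables do not carry over. Pictures are saved under pics/ and viewed, and the job is handed in when it is done.

Besides the shell and the picture viewer there is one more tool, called after ">>>" as name(argument=value, ...), one argument or row to a line, values as JSON. apply_moves: Moves the arm, as the interface text tells. Its arguments: {"type":"object","properties":{"targets":{"type":"array"},"gripper":{"type":"number"},"force":{"type":"number"}},"required":["targets"]}

```bash
mkdir -p pics; ls; python3 - <<'E'
from station import robot, grab_frame, ticket, models
import cv2, numpy as np
s=robot.read_state()
for k in s: print(k, np.round(s[k],3).tolist())
print(robot.tip_extent)
for n in ("scene","side"):
    f=grab_frame(n); cv2.imwrite(f"pics/{n}0.png",f["color"])
    print(n,f["mtx"],f["k1"],f["xyz"],f["orientation"])
    for q in ("stand","canister_a_mid","board","mug","pepper_mill","onion","onion_peeled","knife","peeler"):
        print(q,[(np.round(m["at"],1).tolist(),round(m["conf"],2)) for m in models.mark_of(f,q)])
E
```

```text
pics
time_s 0.0
joint_positions [71.132, 23.947, -0.593, 92.485, 0.27, 63.639, -3.037]
joint_vel [0.06, -0.003, 0.038, -0.046, 0.007, 0.033, -0.052]
tau [0.001, -85.124, 0.64, -42.598, -0.049, 0.019, 0.0]
tcp_pos [177.315, -598.959, 229.844]
orientation [[0.284, -0.0, 0.959], [-0.959, 0.001, 0.284], [-0.001, -1.0, -0.0]]
ft_force [0.204, 0.218, 0.593]
torque [-0.044, 0.018, 0.002]
gripper_width 94.109
25.0
scene [[417.85198634   0.         320.80199928]
 [  0.         417.85198634 201.07548645]
 [  0.           0.           1.        ]] -0.11332435468018912 [ 951.72481525 -423.42156905  785.92169321] [[ 0.67645811  0.58317128 -0.44979515]
 [ 0.73646995 -0.53227333  0.41748906]
 [ 0.00405366 -0.61367447 -0.78954874]]
stand [([166.0, 385.9], 0.79)]
canister_a_mid [([128.3, 412.8], 0.76), ([178.6, 444.0], 0.56), ([140.2, 392.1], 0.25)]
board [([264.1, 235.7], 0.64)]
mug [([128.4, 373.1], 0.84)]
pepper_mill [([179.1, 441.9], 0.86)]
onion [([211.8, 386.9], 0.73)]
onion_peeled [([282.5, 294.8], 0.92), ([160.0, 363.4], 0.29)]
knife [([279.8, 199.0], 0.56)]
peeler [([157.1, 338.0], 0.7)]
side [[480.46137057   0.         325.59097169]
 [  0.         480.46137057 196.40757511]
 [  0.           0.           1.        ]] -0.09569486100850616 [ 380.95530277 -662.36018104  871.6830133 ] [[ 0.95984777 -0.2062085   0.19018492]
 [-0.28002831 -0.74451447  0.60603824]
 [ 0.01662519 -0.63496162 -0.77236477]]
stand []
canister_a_mid [([103.6, 274.8], 0.56)]
board [([125.3, 281.3], 0.58), ([312.3, 325.0], 0.56)]
mug [([138.9, 233.2], 0.77)]
pepper_mill [([125.5, 322.2], 0.62)]
onion [([176.1, 336.5], 0.67), ([127.8, 282.4], 0.36)]
onion_peeled [([265.4, 370.1], 0.57), ([105.4, 276.0], 0.18)]
knife [([345.6, 327.9], 0.77)]
peeler [([180.9, 249.9], 0.74)]
```

View pics/scene0.png

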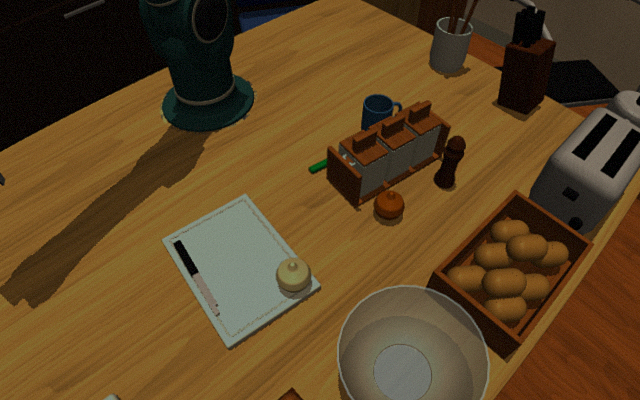

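View pics/side0.png

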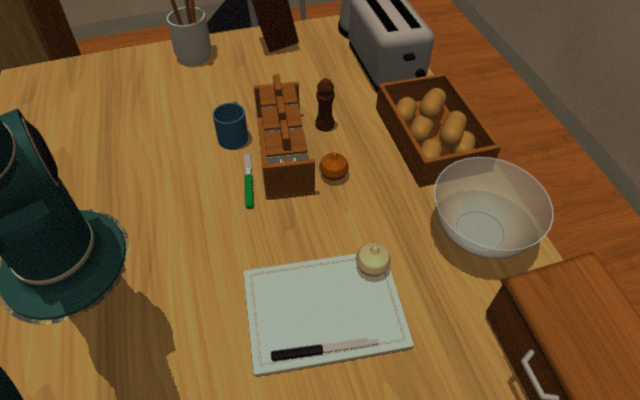

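The scene view shows the stand with its three lids around (390,150), the board around (240,268) and the mill and onion behind the stand. I'll zoom in to pick keypoints.

```bash
python3 - <<'E'
import cv2
a=cv2.imread("pics/scene0.png")[90:210,310:470]; cv2.imwrite("pics/scz.png",cv2.resize(a,None,fx=5,fy=5,interpolation=cv2.INTER_CUBIC))
b=cv2.imread("pics/side0.png")[65:205,230:350]; cv2.imwrite("pics/sdz.png",cv2.resize(b,None,fx=4,fy=4,interpolation=cv2.INTER_CUBIC))
E
```

```text
(no output)
```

View pics/scz.png

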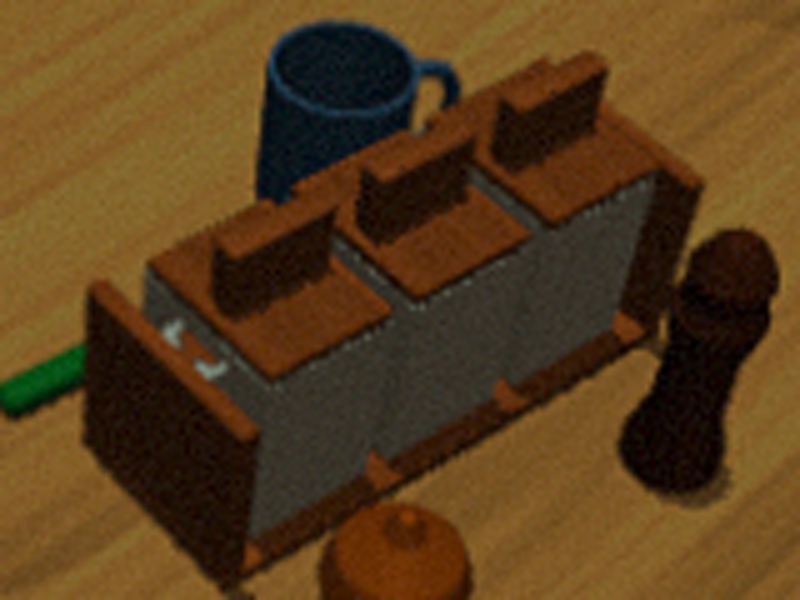

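View pics/sdz.png

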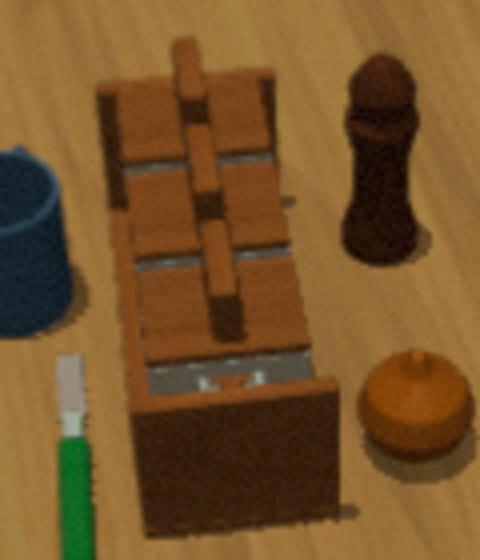

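```bash
cat > h.py <<'E'
import numpy as np, cv2
def cam(f): return dict(K=np.array(f["mtx"]),k1=f["k1"],t=np.array(f["xyz"]),R=np.array(f["orientation"]))
def proj(c,P):
    p=(np.atleast_2d(P)-c["t"])@c["R"]; s=p[:,:2]/p[:,2:]
    r2=(s**2).sum(1,keepdims=True); s=s*(1+c["k1"]*r2)
    return s*[c["K"][0,0],c["K"][1,1]]+[c["K"][0,2],c["K"][1,2]]
def unproj(c,uv,z):
    s0=(np.atleast_2d(uv).astype(float)-[c["K"][0,2],c["K"][1,2]])/c["K"][0,0]; s=s0.copy()
    for _ in range(20): s=s0/(1+c["k1"]*(s**2).sum(1,keepdims=True))
    d=np.c_[s,np.ones(len(s))]@c["R"].T
    return c["t"]+d*((z-c["t"][2])/d[:,2])[:,None]
def place(p,L):
    c,s=np.cos(p[2]),np.sin(p[2]); L=np.atleast_2d(L)
    return np.c_[p[0]+c*L[:,0]-s*L[:,1],p[1]+s*L[:,0]+c*L[:,1],L[:,2]]
E
python3 - <<'E'
from station import grab_frame, models
from h import *
from scipy.optimize import least_squares
A={(-58,-146,0):(85,442),(58,-146,0):(235,590),(-58,-146,110):(88,290),(-8,-115,161):(213,240),(8,-115,161):(228,258),(8,-55,161):(335,212),(-8,-30,161):(358,168),(8,-30,161):(373,186),(8,30,161):(473,138),(-8,55,161):(497,97),(8,55,161):(514,113),(8,115,161):(606,66),(45,-121,123):(275,378),(45,-36,123):(415,297),(45,49,123):(555,222)}
B={(-58,-146,0):(147,533),(58,-146,0):(342,518),(-58,-146,110):(135,408),(58,-146,110):(340,388),(-8,-115,161):(212,297),(8,-115,161):(243,292),(-8,-30,161):(193,190),(8,-30,161):(220,188),(-8,55,161):(177,97),(8,55,161):(207,95),(-8,115,161):(173,42),(8,115,161):(197,38)}
C={}
fs=grab_frame("scene"); fd=grab_frame("side"); c1,c2=cam(fs),cam(fd)
LA,UA=np.array(list(A)),np.array(list(A.values()))/5+[310-.4,90-.4]
LB,UB=np.array(list(B)),np.array(list(B.values()))/4+[230-.375,65-.375]
def fit(LA,UA,LB,UB,p0):
    f=lambda p: np.r_[(proj(c1,place(p,LA))-UA).ravel(),(proj(c2,place(p,LB))-UB).ravel()]
    r=least_squares(f,p0,loss="soft_l1"); print(r.x[:2],np.degrees(r.x[2])); print(np.round(f(r.x).reshape(-1,2),1).tolist()); return r.x
s=fit(LA,UA,LB,UB,[500,0,0])
# separately
f=least_squares(lambda p:(proj(c1,place(p,LA))-UA).ravel(),s).x; print("scene only",f)
f=least_squares(lambda p:(proj(c2,place(p,LB))-UB).ravel(),s).x; print("side only",f)
# board via outline polygon
for f,c in ((fs,c1),(fd,c2)):
    for q in ("board",):
        for m in models.outline_of(f,q)[:1]:
            px=m["pixels"].astype(np.uint8); cn=max(cv2.findContours(px,0,1)[0],key=cv2.contourArea)
            h=cv2.convexHull(cn); e=cv2.approxPolyDP(h,6,True)[:,0]; print(q,m["conf"],e.tolist()); print(np.round(unproj(c,e,18)).tolist(), cv2.minAreaRect(unproj(c,h[:,0],18)[:,:2].astype(np.float32)))
    for q,z in (("mug",0),("pepper_mill",0),("onion",0),("onion_peeled",18),("knife",18),("peeler",0)):
        m=models.mark_of(f,q)[:1]
        if m: print(q,round(m[0]["conf"],2),np.round(unproj(c,[m[0]["at"][::-1]],z))[0])
E
```

```text
[533.67742421 186.67540682] 353.4875029978216
[[-1.3, 0.6], [-2.0, 1.3], [-1.3, -0.5], [-0.7, -0.0], [1.0, 0.6], [0.8, -1.3], [-0.1, -0.9], [1.7, -0.5], [1.3, -1.2], [-0.5, -0.7], [0.9, -0.3], [0.6, -0.3], [-0.9, 0.2], [0.2, 0.2], [-0.8, 0.1], [0.0, 2.1], [0.4, -0.1], [-1.0, 1.2], [0.9, 0.2], [0.0, -0.6], [-0.3, -0.1], [0.5, 0.2], [0.9, -0.0], [0.7, 0.1], [-0.0, -0.1], [-0.7, -1.3], [-0.2, -1.0]]
scene only [533.78284868 186.50941153   6.17487068]
side only [533.61853315 187.07172993   6.16761628]
board 0.69 [[400, 104], [361, 129], [366, 97]]
[[407.0, 391.0, 18.0], [406.0, 230.0, 18.0], [320.0, 340.0, 18.0]] ((370.21875, 313.239990234375), (163.19125366210938, 104.00848388671875), 86.4325942993164)
mug 0.64 [415. 276.  -0.]
pepper_mill 0.77 [654. 271.   0.]
onion 0.67 [629.  85.   0.]
onion_peeled 0.69 [ 631. -196.   18.]
knife 0.69 [ 490. -341.   18.]
peeler 0.54 [433. 120.   0.]
board 0.64 [[389, 270], [412, 347], [254, 374], [245, 270], [349, 254]]
[[662.0, -215.0, 18.0], [644.0, -382.0, 18.0], [354.0, -352.0, 18.0], [378.0, -136.0, 18.0], [595.0, -156.0, 18.0]] ((511.1628723144531, -259.7640686035156), (223.6272430419922, 300.4586181640625), 84.78418731689453)
mug 0.79 [418. 285.   0.]
pepper_mill 0.62 [658. 265.   0.]
onion 0.56 [638.  83.  -0.]
onion_peeled 0.62 [ 631. -195.   18.]
knife 0.62 [ 491. -338.   18.]
peeler 0.72 [425. 120.  -0.]
```

```bash
python3 - <<'E'
import cv2
a=cv2.imread("pics/scene0.png")[185:355,150:330]; cv2.imwrite("pics/bz.png",cv2.resize(a,None,fx=3.5,fy=3.5,interpolation=cv2.INTER_CUBIC))
E
```

```text
(no output)
```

View pics/bz.png

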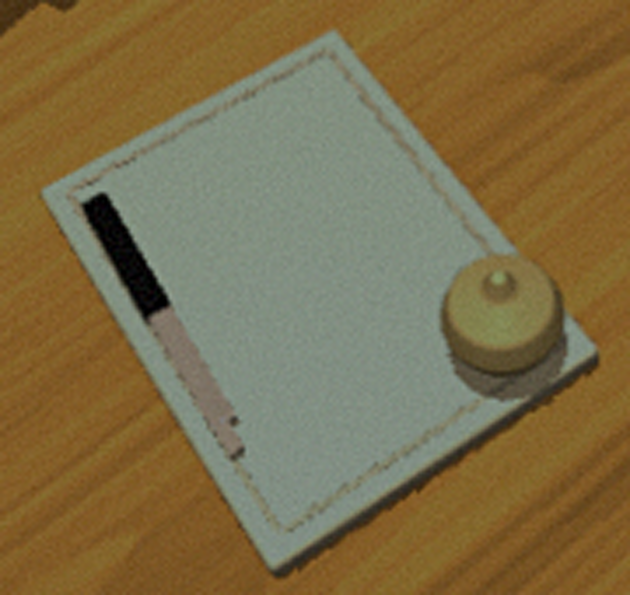

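```bash
python3 - <<'E'
from station import grab_frame
from h import *
c=cam(grab_frame("scene"))
P=unproj(c,np.array([(335,30),(42,190),(275,563),(598,351)])/3.5+[149.7,184.7],18);print(P.round(1),P.mean(0))
d1=P[3]-P[0];d2=P[2]-P[1];d3=P[0]-P[1];d4=P[3]-P[2]
print([np.linalg.norm(d) for d in (d1,d2,d3,d4)],[np.degrees(np.arctan2(d[1],d[0])) for d in (d1,d2,d3,d4)])
for y in (85,0,-85): print(place([533.7,186.8,np.radians(-6.5)],[0,y,0]))
E
```

```text
[[ 376.6 -133.4   18. ]
 [ 355.5 -348.5   18. ]
 [ 649.  -375.1   18. ]
 [ 672.1 -163.1   18. ]] [ 513.33706394 -255.02298137   18.        ]
[np.float64(296.9928976932393), np.float64(294.71174958260997), np.float64(216.07232863732207), np.float64(213.33285036113156)] [np.float64(-5.726054911260713), np.float64(-5.192066778657249), np.float64(84.40190173495073), np.float64(83.7874429968389)]
[[543.32227317 271.25360773   0.        ]]
[[533.7 186.8   0. ]]
[[524.07772683 102.34639227   0.        ]]
```

Stand is at about (534,187), yaw −6.5°; board centre is about (513,−256), yaw −5.6°. Next I move to a waypoint, turning the wrist towards the stand axis.

>>> apply_moves(
  targets=[
    [-0.734,-0.14,0.682,0,-1,0],
    [-0.734,-0.14,0.682,0,-1,0],
    [-0.734,-0.14,0.682,0,-1,0],
    [-0.734,-0.14,0.682,0,-1,0],
    [-0.734,-0.14,0.682,0,-1,0],
    [-0.734,-0.14,0.682,0,-1,0],
    [-0.734,-0.14,0.682,0,-1,0],
    [-0.734,-0.14,0.682,0,-1,0],
    [-0.734,-0.14,0.682,0,-1,0],
    [-0.734,-0.14,0.682,0,-1,0],
    [-0.734,-0.14,0.682,0,-1,0],
  ],
)

```text
time_s: 3.22
tcp_pos: [399.7, -151.7, 300.2]
orientation: [[0.878, -0.0, 0.479], [-0.479, 0.0, 0.878], [-0.001, -1.0, -0.0]]
ft_force: [0.0, 0.3, 0.5]
gripper_width: 93.8
```

```bash
cat >> h.py <<'E'
def delta(s,pos,yaw):
    """move numbers to put TCP at pos, tool x at yaw(deg), y down"""
    R=np.array(s["orientation"]); t=np.array(s["tcp_pos"]); a=np.radians(yaw)
    X=np.array([np.cos(a),np.sin(a),0]);Y=np.array([0,0,-1.]);G=np.c_[X,Y,np.cross(X,Y)]
    w=cv2.Rodrigues(R.T@G)[0].ravel()
    return np.round(np.r_[R.T@(np.array(pos)-t)/500,np.degrees(w)/45],4).tolist()
E
python3 - <<'E'
from station import robot
from h import *
s=robot.read_state(); print(s["time_s"],s["tcp_pos"],s["orientation"],s["ft_force"])
print(delta(s,[533.7,186.8,300],-6.5))
E
```

```text
3.225 [ 399.6605475  -151.68414411  300.20916032] [[ 8.77822136e-01 -4.86099198e-04  4.78986494e-01]
 [-4.78986462e-01  1.87860199e-04  8.77822268e-01]
 [-5.16691199e-04 -9.99999864e-01 -6.79270940e-05]] [0.02891213 0.2920212  0.53275979]
[-0.0889, 0.0004, 0.7227, -0.0, -0.4915, -0.0007]
```

>>> apply_moves(
  targets=[
    [-0.089,0,0.723,0,-0.49,0],
    [-0.089,0,0.723,0,-0.49,0],
    [-0.089,0,0.723,0,-0.49,0],
    [-0.089,0,0.723,0,-0.49,0],
    [-0.089,0,0.723,0,-0.49,0],
    [-0.089,0,0.723,0,-0.49,0],
    [-0.089,0,0.723,0,-0.49,0],
    [-0.089,0,0.723,0,-0.49,0],
    [-0.089,0,0.723,0,-0.49,0],
  ],
)

```text
time_s: 4.35
tcp_pos: [533.9, 186.5, 300.4]
orientation: [[0.993, 0.0, 0.115], [-0.115, -0.001, 0.993], [0.0, -1.0, -0.001]]
ft_force: [-0.1, -0.4, 0.6]
gripper_width: 94.0
```

```bash
python3 - <<'E'
from station import robot,grab_frame,models
from h import *
s=robot.read_state(); print(s["time_s"],s["tcp_pos"],s["orientation"],s["ft_force"])
f=grab_frame("wrist"); cv2.imwrite("pics/w1.png",f["color"]); c=cam(f); print(f)if 0 else print(c)
print([(m["at"],m["conf"]) for m in models.mark_of(f,"canister_b_mid")])
o=f["color"].copy()
for y in (85,0,-85):
  for L in [(-8,y-30,161),(8,y-30,161),(8,y+30,161),(-8,y+30,161)]:
    u=proj(c,place([533.7,186.8,np.radians(-6.5)],L))[0]; cv2.circle(o,tuple(int(v) for v in u.round()),2,(0,255,0),-1)
cv2.imwrite("pics/w1o.png",o)
E
```

```text
4.35 [533.85936501 186.51638337 300.43480553] [[ 9.93372640e-01  4.81807205e-05  1.14938226e-01]
 [-1.14938157e-01 -7.61365038e-04  9.93372357e-01]
 [ 1.35371343e-04 -9.99999709e-01 -7.50781394e-04]] [-0.13462376 -0.43340218  0.64819509]
{'K': array([[317.91395385,   0.        , 320.24194582],
       [  0.        , 317.91395385, 197.68137014],
       [  0.        ,   0.        ,   1.        ]]), 'k1': -0.02848946200088406, 't': array([542.58733053, 253.15082926, 455.49102874]), 'R': array([[ 9.93365105e-01, -1.11882943e-01, -2.66078225e-02],
       [-1.15001069e-01, -9.64937621e-01, -2.35945208e-01],
       [ 7.23355370e-04,  2.37439664e-01, -9.71402019e-01]])}
[]
```

View pics/w1o.png

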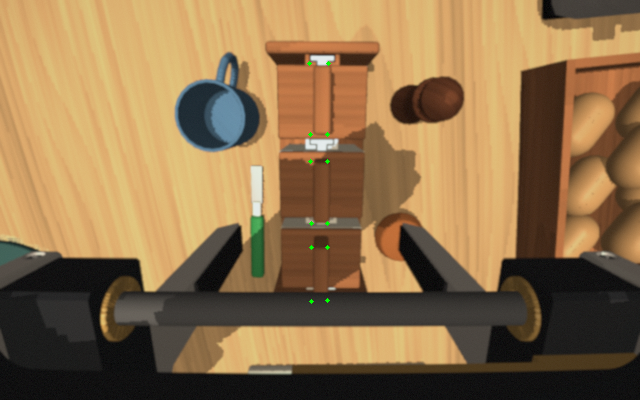

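The predicted corner dots lie on the lid bars (columns ~310–329), so the pose is close. I'll zoom in for the last couple of millimetres.

```bash
python3 - <<'E'
import cv2
a=cv2.imread("pics/w1o.png")[30:310,255:395]; 
a=cv2.resize(a,None,fx=4,fy=4,interpolation=cv2.INTER_CUBIC)
cv2.imwrite("pics/w1z.png",a[:560]);cv2.imwrite("pics/w1y.png",a[440:])
E
```

```text
(no output)
```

View pics/w1z.png

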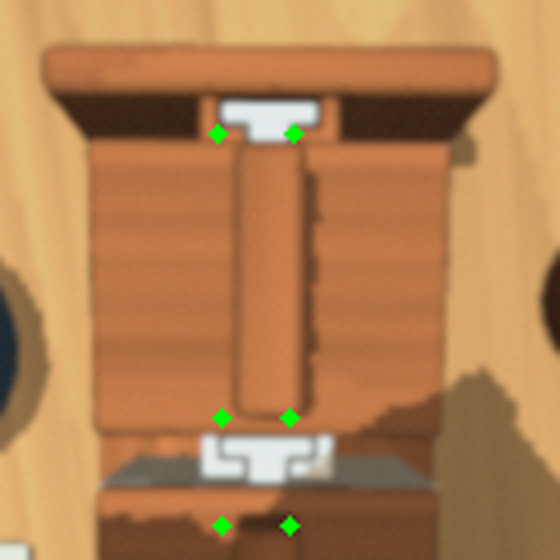

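View pics/w1y.png

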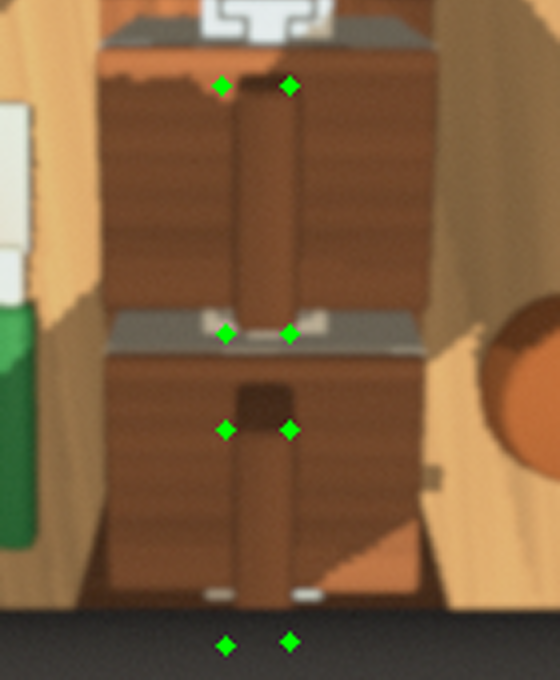

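```bash
python3 - <<'E'
import cv2
a=cv2.imread("pics/w1.png")[200:300,160:480]; 
cv2.imwrite("pics/w1f.png",cv2.resize(a,None,fx=2.5,fy=2.5,interpolation=cv2.INTER_CUBIC))
from station import robot,grab_frame
from h import *
s=robot.read_state();t=s["tcp_pos"];R=s["orientation"];f=grab_frame("wrist");c=cam(f)
for x in (-47,0,47):
  for y in (-6,6,25):
    for z in (0,8): print(x,y,z,proj(c,t+R@np.array([x,y,z])).round(1))
for L in [(0,85,161),(0,0,161),(0,-85,161)]: print(proj(c,place([533.7,186.8,np.radians(-6.5)],L)))
E
```

```text
-47 -6 0 [[225.4 256.6]]
-47 -6 8 [[224.2 241.8]]
-47 6 0 [[231.7 247.4]]
-47 6 8 [[230.7 233.5]]
-47 25 0 [[240.2 235.1]]
-47 25 8 [[239.4 222.5]]
0 -6 0 [[318.  256.7]]
0 -6 8 [[318.  241.9]]
0 6 0 [[318.2 247.5]]
0 6 8 [[318.2 233.5]]
0 25 0 [[318.4 235.2]]
0 25 8 [[318.3 222.5]]
47 -6 0 [[410.7 256.5]]
47 -6 8 [[411.8 241.7]]
47 6 0 [[404.6 247.3]]
47 6 8 [[405.6 233.4]]
47 25 0 [[396.5 235.1]]
47 25 8 [[397.3 222.4]]
[[318.5849024   99.82404223]]
[[318.81077505 192.95231142]]
[[319.01438147 274.53769473]]
```

View pics/w1f.png

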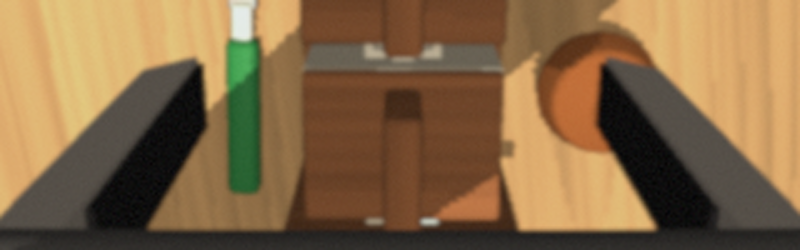

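The wrist view shows bar B about 0.8 mm towards +x of the jaw centre, after correcting with the fingertips visible at columns 240 and 401. Descending over the middle canister.

>>> apply_moves(
  targets=[
    [0.0016,0.06,0,0,0,0],
    [0.0016,0.13,0,0,0,0],
    [0.0016,0.2,0,0,0,0],
    [0.0016,0.25,0,0,0,0],
    [0.0016,0.28,0,0,0,0],
    [0.0016,0.296,0,0,0,0],
    [0.0016,0.296,0,0,0,0],
    [0.0016,0.296,0,0,0,0],
  ],
)

```text
time_s: 5.5
tcp_pos: [534.8, 188.4, 153.2]
orientation: [[0.994, 0.001, 0.113], [-0.113, 0.0, 0.994], [0.001, -1.0, 0.0]]
ft_force: [-1.2, -0.4, 1.2]
gripper_width: 93.9
```

>>> apply_moves(
  targets=[
    [0,0,0,0,0,0],
    [0,0,0,0,0,0],
    [0,0,0,0,0,0],
    [0,0,0,0,0,0],
    [0,0,0,0,0,0],
    [0,0,0,0,0,0],
    [0,0,0,0,0,0],
    [0,0,0,0,0,0],
  ],
  gripper=210,
  force=6,
)

```text
time_s: 6.5
tcp_pos: [534.4, 188.3, 152.4]
orientation: [[0.994, -0.0, 0.112], [-0.112, 0.0, 0.994], [-0.0, -1.0, 0.0]]
ft_force: [-0.0, -0.5, 0.1]
gripper_width: 18.4
```

```bash
cat > st.py <<'E'
from station import robot
import numpy as np
s=robot.read_state()
print(s["time_s"],"tcp",np.round(s["tcp_pos"],2),"F",np.round(s["ft_force"],2),"T",np.round(s["torque"],3),"w",s["gripper_width"],"yaw",np.degrees(np.arctan2(s["orientation"][1][0],s["orientation"][0][0])))
E
python3 st.py; python3 - <<'E'
from station import grab_frame
import cv2
f=grab_frame("wrist");cv2.imwrite("pics/w2.png",f["color"])
E
```

```text
6.5 tcp [534.41 188.26 152.45] F [-0.05 -0.48  0.06] T [-0.024 -0.085  0.021] w 18.413473418593867 yaw -6.457124816744417
```

View pics/w2.png

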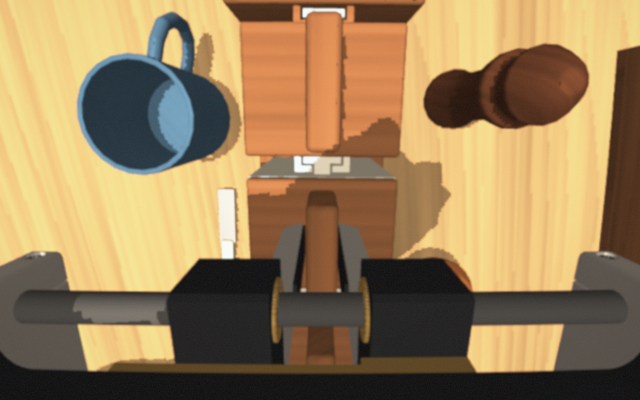

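Fingers straddle bar B (col ~322) almost centred; close fully.

>>> apply_moves(
  targets=[
    [0,0,0,0,0,0],
    [0,0,0,0,0,0],
    [0,0,0,0,0,0],
    [0,0,0,0,0,0],
  ],
  gripper=255,
  force=6,
)

```text
time_s: 7.05
tcp_pos: [534.4, 188.2, 152.4]
orientation: [[0.994, -0.0, 0.113], [-0.113, 0.0, 0.994], [-0.0, -1.0, 0.0]]
ft_force: [-0.2, -0.1, -2.1]
gripper_width: 16.2
```

```bash
python3 st.py
```

```text
7.05 tcp [534.41 188.19 152.4 ] F [-0.24 -0.1  -2.09] T [-0.083 -0.194  0.014] w 16.244099993257567 yaw -6.4620426112233895
```

Gripped at 16.2 mm with hardly any side load. Raise the grip and heft by 12 mm.

>>> apply_moves(
  targets=[
    [0,0,0,0,0,0],
    [0,0,0,0,0,0],
    [0,-0.004,0,0,0,0],
    [0,-0.008,0,0,0,0],
    [0,-0.014,0,0,0,0],
    [0,-0.02,0,0,0,0],
    [0,-0.024,0,0,0,0],
    [0,-0.024,0,0,0,0],
    [0,-0.024,0,0,0,0],
    [0,-0.024,0,0,0,0],
  ],
  force=15,
)

```text
time_s: 8.3
tcp_pos: [534.4, 188.2, 164.4]
orientation: [[0.994, -0.0, 0.112], [-0.112, 0.0, 0.994], [-0.0, -1.0, -0.0]]
ft_force: [0.6, -0.5, -3.4]
gripper_width: 15.6
```

```bash
python3 st.py;python3 - <<'E'
from station import grab_frame
import cv2
f=grab_frame("side");cv2.imwrite("pics/s3.png",cv2.resize(f["color"][20:220,180:400],None,fx=3,fy=3))
E
python3 st.py
```

```text
8.3 tcp [534.38 188.21 164.35] F [ 0.63 -0.47 -3.42] T [-0.051 -0.04  -0.007] w 15.550663749414284 yaw -6.458769914856663
8.35 tcp [534.39 188.23 164.37] F [ 0.29 -0.52 -2.24] T [-0.04  -0.072  0.057] w 16.19904305804513 yaw -6.4572848695435665
```

View pics/s3.png

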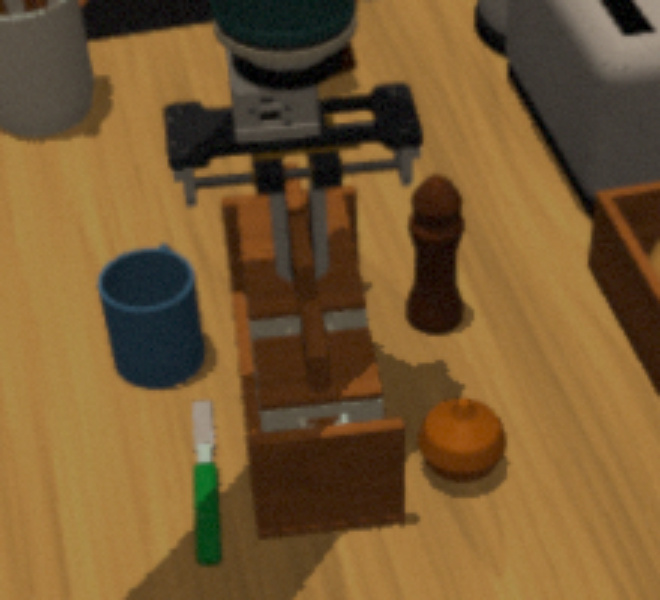

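The side view shows canister B raised between its neighbours (gap visible near (300,325) in the crop). The force is noisy, so I average several readings.

```bash
cat > avg.py <<'E'
from station import robot,grab_frame
import numpy as np
a=[]
for i in range(10):
    s=robot.read_state(); a.append(np.r_[s["ft_force"],s["torque"]]); grab_frame("wrist")
a=np.array(a); print(a[:,2].round(2), a.mean(0).round(3), a.std(0).round(3), s["tcp_pos"].round(2) , s["gripper_width"], s["tau"])
E
python3 avg.py
```

```text
[-2.24 -2.15 -3.19 -2.7  -3.56 -2.81 -2.7  -2.92 -2.13 -2.99] [ 0.298 -0.124 -2.739 -0.036 -0.069 -0.019] [0.458 0.446 0.442 0.021 0.032 0.033] [534.44 188.25 164.46] 15.72703314333191 [-3.76330383e-03 -7.66031885e+01 -1.41916770e+01 -3.80923140e+01
 -3.42951086e-02 -4.09538427e-02  3.88354351e-05]
```

B weighs about 2.7 N, so it is probably light. Put it back home and open.

>>> apply_moves(
  targets=[
    [0,0.006,0,0,0,0],
    [0,0.012,0,0,0,0],
    [0,0.018,0,0,0,0],
    [0,0.022,0,0,0,0],
    [0,0.024,0,0,0,0],
    [0,0.024,0,0,0,0],
    [0,0.024,0,0,0,0],
  ],
)

```text
time_s: 9.72
tcp_pos: [534.5, 188.2, 152.5]
orientation: [[0.994, 0.0, 0.113], [-0.113, 0.0, 0.994], [0.0, -1.0, 0.0]]
ft_force: [-0.3, 0.6, -2.3]
gripper_width: 16.0
```

>>> apply_moves(
  targets=[
    [0,0,0,0,0,0],
    [0,0,0,0,0,0],
    [0,0,0,0,0,0],
    [0,0,0,0,0,0],
    [0,-0.012,0,0,0,0],
    [0,-0.024,0,0,0,0],
  ],
  gripper=120,
)

```text
time_s: 10.48
tcp_pos: [534.5, 188.3, 165.0]
orientation: [[0.994, 0.0, 0.113], [-0.113, 0.0, 0.994], [0.0, -1.0, 0.0]]
ft_force: [-0.4, 0.5, 0.5]
gripper_width: 49.6
```

```bash
python3 st.py;python3 - <<'E'
from station import grab_frame
import cv2
f=grab_frame("wrist");cv2.imwrite("pics/w4.png",f["color"])
E
```

```text
10.475 tcp [534.5  188.29 164.99] F [-0.41  0.48  0.54] T [-0.055 -0.082 -0.02 ] w 49.61298080134122 yaw -6.461415833307388
```

View pics/w4.png

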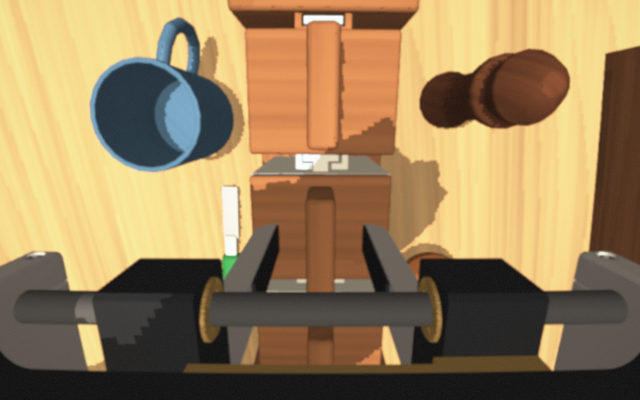

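>>> apply_moves(
  targets=[
    [0,0,0.06,0,0,0],
    [0,0,0.12,0,0,0],
    [0.0008,0,0.168,0,0,0],
    [0.0008,0.012,0.168,0,0,0],
    [0.0008,0.025,0.168,0,0,0],
    [0.0008,0.025,0.168,0,0,0],
  ],
)

```text
time_s: 11.28
tcp_pos: [544.2, 270.5, 151.3]
orientation: [[0.994, -0.001, 0.114], [-0.114, -0.001, 0.994], [-0.001, -1.0, -0.001]]
ft_force: [-0.0, 0.1, -0.4]
gripper_width: 49.6
```

>>> apply_moves(
  targets=[
    [0,0,0,0,0,0],
    [0,0,0,0,0,0],
    [0,0,0,0,0,0],
    [0,0,0,0,0,0],
    [0,0,0,0,0,0],
    [0,0,0,0,0,0],
  ],
  gripper=255,
  force=6,
)

```text
time_s: 12.02
tcp_pos: [544.4, 271.6, 152.0]
orientation: [[0.994, 0.0, 0.113], [-0.113, 0.0, 0.994], [0.0, -1.0, 0.0]]
ft_force: [0.7, -0.7, -0.2]
gripper_width: 16.0
```

```bash
python3 st.py
```

```text
12.025 tcp [544.39 271.61 151.99] F [ 0.74 -0.73 -0.21] T [-0.147 -0.461 -0.002] w 16.040024345713764 yaw -6.462664908341384
```

>>> apply_moves(
  targets=[
    [0,0,0,0,0,0],
    [0,0,0,0,0,0],
    [0,-0.004,0,0,0,0],
    [0,-0.008,0,0,0,0],
    [0,-0.014,0,0,0,0],
    [0,-0.02,0,0,0,0],
    [0,-0.024,0,0,0,0],
    [0,-0.024,0,0,0,0],
    [0,-0.024,0,0,0,0],
  ],
  force=15,
)

```text
time_s: 13.15
tcp_pos: [544.2, 271.6, 163.9]
orientation: [[0.994, -0.0, 0.112], [-0.112, 0.0, 0.994], [-0.0, -1.0, -0.0]]
ft_force: [-0.2, 0.1, -5.5]
gripper_width: 16.1
```

```bash
python3 avg.py; python3 st.py
```

```text
[-5.5  -5.41 -4.8  -4.63 -4.71 -5.02 -5.21 -4.03 -5.19 -4.13] [ 0.081 -0.252 -4.861 -0.042 -0.076 -0.01 ] [0.503 0.503 0.477 0.027 0.021 0.039] [544.26 271.68 163.94] 15.761444666926343 [-3.98967590e-03 -8.60904980e+01 -1.65770566e+01 -3.94494760e+01
 -3.12383124e-02 -5.10823040e-02  3.06142738e-05]
13.65 tcp [544.29 271.66 163.94] F [ 0.77 -0.66 -4.79] T [-0.011 -0.099  0.041] w 15.941825510712638 yaw -6.462884790900928
```

A hangs at 4.9 N against B's 2.7 N, so A is the heavy one. Lift it straight up.

>>> apply_moves(
  targets=[
    [0,0,0,0,0,0],
    [0,-0.01,0,0,0,0],
    [0,-0.025,0,0,0,0],
    [0,-0.045,0,0,0,0],
    [0,-0.065,0,0,0,0],
    [0,-0.085,0,0,0,0],
    [0,-0.105,0,0,0,0],
    [0,-0.125,0,0,0,0],
    [0,-0.145,0,0,0,0],
    [0,-0.165,0,0,0,0],
    [0,-0.185,0,0,0,0],
    [0,-0.21,0,0,0,0],
    [0,-0.24,0,0,0,0],
    [0,-0.27,0,0,0,0],
    [0,-0.3,0,0,0,0],
    [0,-0.325,0,0,0,0],
    [0,-0.335,0,0,0,0],
    [0,-0.335,0,0,0,0],
  ],
  force=25,
)

```text
time_s: 15.9
tcp_pos: [544.3, 271.6, 331.5]
orientation: [[0.994, 0.0, 0.113], [-0.113, 0.0, 0.994], [0.0, -1.0, 0.0]]
ft_force: [0.2, 0.6, -5.0]
gripper_width: 16.2
```

```bash
python3 avg.py; python3 - <<'E'
from station import robot,grab_frame
from h import *
for n in ("side","scene"):
    f=grab_frame(n);cv2.imwrite(f"pics/{n}5.png",f["color"])
s=robot.read_state(); print(s["time_s"],s["tcp_pos"])
b=[513,-256,np.radians(-5.6)]
t=place(b,[-25,10,0])[0]; print(t)
for z in (326,): print(delta(s,[t[0],t[1],z],-5.6))
E
```

```text
[-5.02 -4.34 -4.72 -5.69 -4.07 -5.19 -5.56 -4.79 -4.18 -5.96] [ 0.087 -0.01  -4.952 -0.06  -0.079 -0.   ] [0.263 0.616 0.619 0.034 0.034 0.026] [544.27 271.62 331.32] 15.910043654381298 [ 5.05587177e-04 -7.75245023e+01 -1.35807368e+01 -4.65669680e+01
 -5.00467094e-02 -5.90872765e-02 -4.12899972e-04]
16.5 [544.29292854 271.65652904 331.41624761]
[ 489.095144   -243.60815351    0.        ]
[0.0062, 0.0108, -1.0364, -0.0001, -0.0191, -0.0001]
```

View pics/side5.png

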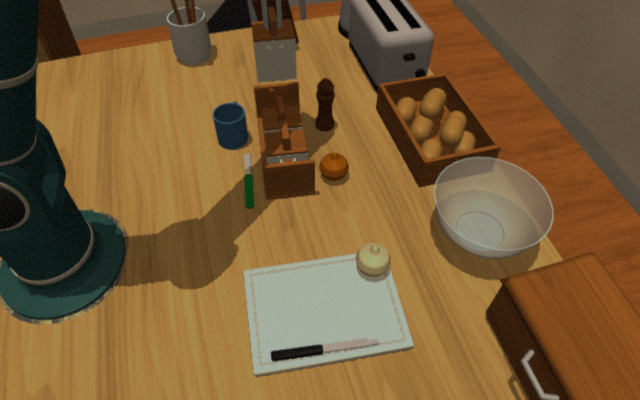

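View pics/scene5.png

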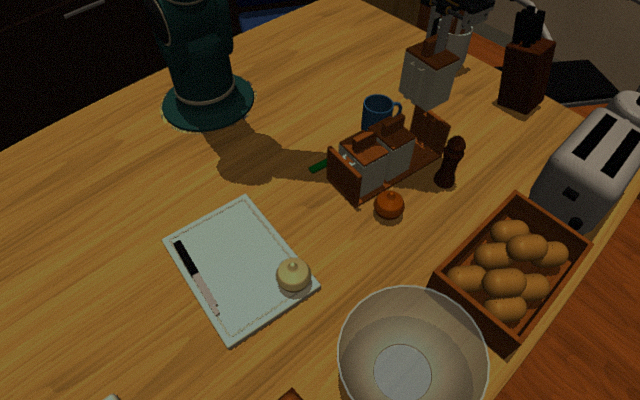

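A hangs free (scene ~(430,75)) and upright at 4.95 N; B and C look home. Transit over to the board at this height.

>>> apply_moves(
  targets=[
    [0,0,-0.01,0,0,0],
    [0,0,-0.03,0,0,0],
    [0,0,-0.06,0,0,0],
    [0,0,-0.1,0,0,0],
    [0,0,-0.15,0,0,0],
    [0,0,-0.21,0,0,0],
    [0,0,-0.27,0,0,0],
    [0,0,-0.33,0,0,0],
    [0,0,-0.39,0,0,0],
    [0,0,-0.45,0,0,0],
    [0,0,-0.51,0,0,0],
    [0,0,-0.57,0,0,0],
    [0.003,0,-0.63,0,0,0],
    [0.003,0,-0.69,0,0,0],
    [0.006,0,-0.75,0,-0.005,0],
    [0.006,0,-0.81,0,-0.01,0],
    [0.006,0,-0.87,0,-0.015,0],
    [0.006,0,-0.92,0,-0.019,0],
    [0.006,0,-0.96,0,-0.019,0],
    [0.006,0,-0.98,0,-0.019,0],
  ],
)

```text
time_s: 19.0
tcp_pos: [491.7, -216.8, 331.4]
orientation: [[0.995, -0.0, 0.099], [-0.099, -0.0, 0.995], [-0.0, -1.0, -0.0]]
ft_force: [-0.2, -0.2, -5.4]
gripper_width: 15.7
```

```bash
python3 st.py; python3 - <<'E'
from station import robot,grab_frame
from h import *
for n in ("side","scene"):
    f=grab_frame(n);cv2.imwrite(f"pics/{n}6.png",f["color"])
s=robot.read_state()
t=place([513,-256,np.radians(-5.6)],[-25,10,0])[0]
print(delta(s,[t[0],t[1],163],-5.6))
E
```

```text
19.0 tcp [ 491.67 -216.8   331.43] F [-0.21 -0.24 -5.41] T [-0.079 -0.062  0.064] w 15.663958751778898 yaw -5.6840877126992035
[-0.0001, 0.3367, -0.0549, -0.0002, -0.0015, -0.0002]
```

View pics/side6.png

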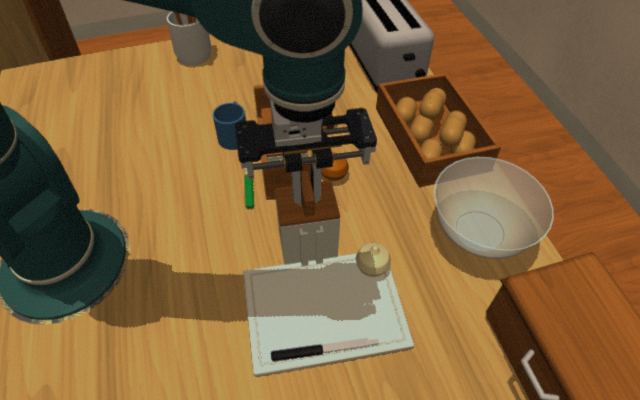

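Canister A hangs upright over the board's left half, with the peeled onion at (373,258) clear of it. Move over to the target and descend to a few mm above the board.

>>> apply_moves(
  targets=[
    [0,0,-0.015,0,0,0],
    [0,0.01,-0.035,0,0,0],
    [0,0.03,-0.05,0,0,0],
    [0,0.06,-0.055,0,0,0],
    [0,0.095,-0.055,0,0,0],
    [0,0.13,-0.055,0,0,0],
    [0,0.165,-0.055,0,0,0],
    [0,0.2,-0.055,0,0,0],
    [0,0.235,-0.055,0,0,0],
    [0,0.265,-0.055,0,0,0],
    [0,0.29,-0.055,0,0,0],
    [0,0.31,-0.055,0,0,0],
    [0,0.322,-0.055,0,0,0],
    [0,0.328,-0.055,0,0,0],
    [0,0.331,-0.055,0,0,0],
    [0,0.331,-0.055,0,0,0],
  ],
)

```text
time_s: 21.1
tcp_pos: [489.5, -243.0, 166.1]
orientation: [[0.995, 0.0, 0.098], [-0.098, -0.0, 0.995], [0.0, -1.0, -0.0]]
ft_force: [0.7, 0.4, -5.2]
gripper_width: 15.8
```

```bash
python3 avg.py; python3 - <<'E'
from station import robot,grab_frame
from h import *
for n in ("side","scene"):
    f=grab_frame(n);cv2.imwrite(f"pics/{n}7.png",f["color"])
    c=cam(f); p=[513,-256,np.radians(-5.6)]
E
python3 st.py
```

```text
[-5.25 -4.   -4.82 -4.73 -3.95 -5.39 -5.09 -3.65 -5.51 -5.15] [ 0.039  0.128 -4.754 -0.058 -0.08  -0.005] [0.526 0.54  0.626 0.026 0.025 0.029] [ 489.47 -242.96  166.  ] 15.816697849302983 [ 4.94058273e-03 -7.52380729e+01 -8.53612393e+00 -3.93643034e+01
 -5.62662806e-02  2.76033761e-02  5.31837977e-04]
21.7 tcp [ 489.44 -242.94  165.92] F [ 0.17  0.41 -3.82] T [-0.045 -0.106 -0.011] w 15.636003040283057 yaw -5.60758414496995
```

View pics/side7.png

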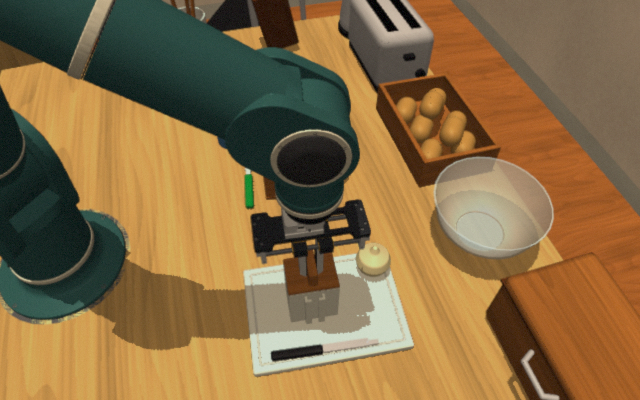

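View pics/scene7.png

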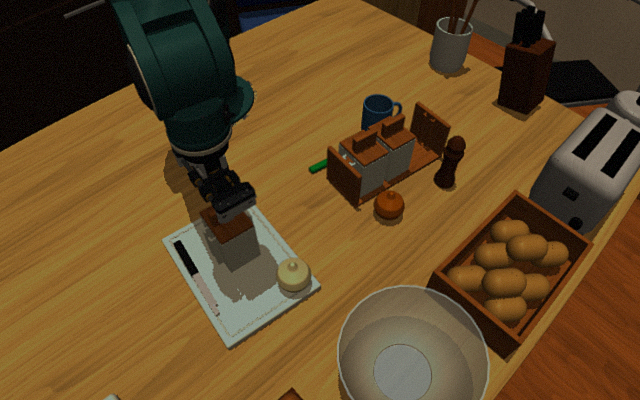

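The canister is over the clear middle of the board, well away from the knife and onion. Lower it slowly to contact.

>>> apply_moves(
  targets=[
    [0,0.003,0,0,0,0],
    [0,0.006,0,0,0,0],
    [0,0.009,0,0,0,0],
    [0,0.011,0,0,0,0],
    [0,0.012,0,0,0,0],
    [0,0.0125,0,0,0,0],
    [0,0.0125,0,0,0,0],
    [0,0.0125,0,0,0,0],
  ],
)

```text
time_s: 22.7
tcp_pos: [489.5, -243.0, 159.9]
orientation: [[0.995, 0.0, 0.098], [-0.098, -0.0, 0.995], [0.0, -1.0, -0.0]]
ft_force: [-4.7, 2.1, 5.3]
gripper_width: 15.8
```

```bash
python3 avg.py; python3 st.py
```

```text
[5.26 6.05 5.35 6.14 5.47 5.89 5.56 6.64 6.   5.17] [-4.057  1.74   5.753  0.362  0.99   0.01 ] [0.296 0.629 0.444 0.022 0.031 0.023] [ 489.47 -242.94  159.93] 15.715642377087333 [-1.98745136e-01 -7.07990742e+01 -7.99836606e+00 -3.77220941e+01
  1.62760313e-01 -1.45694409e+00 -2.11248189e-03]
23.2 tcp [ 489.49 -242.98  159.95] F [-4.58  1.46  6.4 ] T [ 0.339  0.949 -0.005] w 15.856013119912408 yaw -5.606577814462321
```

The canister is in contact (pushing up 5.8 N). Ease 0.5 mm, then release.

>>> apply_moves(
  targets=[
    [0,-0.0005,0,0,0,0],
    [0,-0.001,0,0,0,0],
    [0,-0.001,0,0,0,0],
  ],
  force=6,
)

```text
time_s: 23.58
tcp_pos: [489.4, -242.9, 160.0]
orientation: [[0.995, -0.0, 0.098], [-0.098, 0.0, 0.995], [-0.0, -1.0, 0.0]]
ft_force: [-0.1, -1.2, -4.2]
gripper_width: 16.2
```

```bash
python3 st.py
```

```text
23.575 tcp [ 489.42 -242.94  159.96] F [-0.06 -1.2  -4.17] T [-0.074 -0.115 -0.009] w 16.206450825124282 yaw -5.60508774440694
```

>>> apply_moves(
  targets=[
    [0,0,0,0,0,0],
    [0,0,0,0,0,0],
    [0,0,0,0,0,0],
    [0,0,0,0,0,0],
    [0,0,0,0,0,0],
  ],
  gripper=120,
)

```text
time_s: 24.2
tcp_pos: [489.5, -242.9, 160.2]
orientation: [[0.995, -0.0, 0.098], [-0.098, 0.0, 0.995], [-0.0, -1.0, 0.0]]
ft_force: [-0.0, -0.3, -0.3]
gripper_width: 49.6
```

>>> apply_moves(
  targets=[
    [0,-0.02,0,0,0,0],
    [0,-0.06,0,0,0,0],
    [0,-0.11,0,0,0,0],
    [0,-0.17,0,0,0,0],
    [0,-0.23,0,0,0,0],
    [0,-0.28,0,0,0,0],
    [0,-0.32,0,0,0,0],
    [0,-0.34,0,0,0,0],
    [0,-0.34,0,0,0,0],
  ],
)

```text
time_s: 25.32
tcp_pos: [489.6, -243.0, 330.6]
orientation: [[0.995, 0.001, 0.098], [-0.098, -0.0, 0.995], [0.001, -1.0, -0.0]]
ft_force: [0.1, 0.5, -0.1]
gripper_width: 49.9
```

```bash
python3 st.py; python3 - <<'E'
from station import robot,grab_frame
from h import *
for n in ("side","scene","wrist"):
    f=grab_frame(n);cv2.imwrite(f"pics/{n}8.png",f["color"])
E
```

```text
25.325 tcp [ 489.55 -242.96  330.61] F [ 0.14  0.52 -0.11] T [-0.056 -0.084 -0.063] w 49.92042669643464 yaw -5.603663139736531
```

View pics/side8.png

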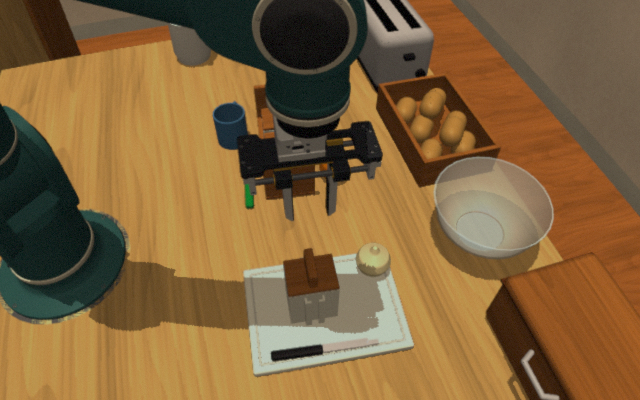

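View pics/scene8.png

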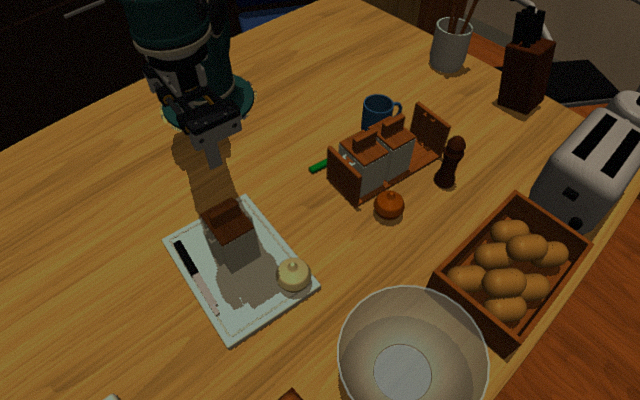

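View pics/wrist8.png

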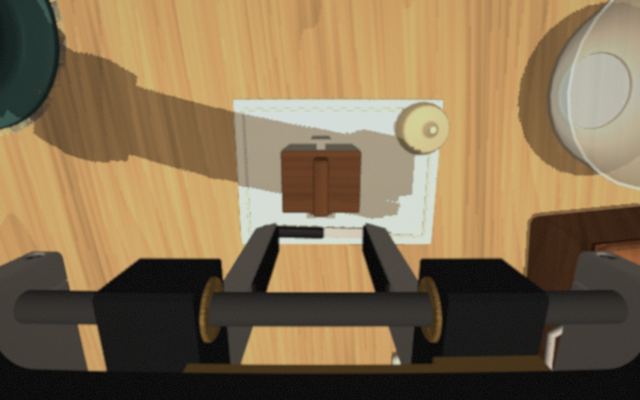

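A stands upright on the board and the gripper is clear. Check B and C against the home model and the first picture.

```bash
python3 - <<'E'
import cv2,numpy as np
a=cv2.imread("pics/scene0.png")[100:210,320:460];b=cv2.imread("pics/scene8.png")[100:210,320:460]
r=lambda x:cv2.resize(x,None,fx=5,fy=5,interpolation=cv2.INTER_CUBIC)
cv2.imwrite("pics/cmp.png",np.vstack([r(a)[:,:], r(b)])[:, :].copy() if 0 else cv2.resize(np.hstack([r(a),r(b)]),None,fx=0.57,fy=0.57))
# template shift of bars B and C between pictures
g0=cv2.cvtColor(cv2.imread("pics/scene0.png"),6)
for n in ("scene5","scene8"):
    g=cv2.cvtColor(cv2.imread(f"pics/{n}.png"),6)
    for nm,(x,y,w,h) in {"C":(350,128,30,26),"B":(380,113,28,26),"mug":(362,93,24,18),"onion":(374,190,32,32),"mill":(436,135,30,52),"knife":(172,238,50,80),"pOnion":(275,256,38,42)}.items():
        t=g0[y:y+h,x:x+w]; R=cv2.matchTemplate(g[y-6:y+h+6,x-6:x+w+6],t,cv2.TM_CCOEFF_NORMED); _,v,_,p=cv2.minMaxLoc(R); print(n,nm,p[0]-6,p[1]-6,round(v,2))
E
```

```text
scene5 C 0 0 0.89
scene5 B -4 2 0.45
scene5 mug 0 0 0.99
scene5 onion 0 0 0.97
scene5 mill 0 0 0.96
scene5 knife 0 0 0.99
scene5 pOnion 0 0 0.99
scene8 C 0 0 0.98
scene8 B 0 0 0.81
scene8 mug 0 0 0.99
scene8 onion 0 0 0.98
scene8 mill 0 0 0.99
scene8 knife 0 0 0.78
scene8 pOnion 0 0 0.87
```

View pics/cmp.png

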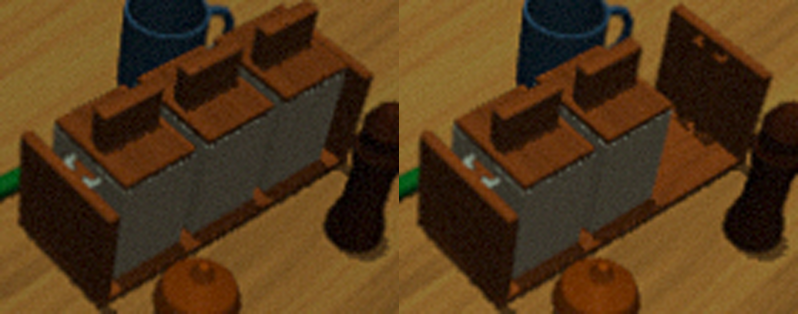

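```bash
python3 - <<'E'
from station import grab_frame,models
from h import *
c=cam(grab_frame("scene"));w=grab_frame("wrist");cw=cam(w)
# bar top ends in wrist image, height 18+151
P=unproj(cw,[(321,157),(321,213)],169); print("bar ends",P.round(1))
ctr=P.mean(0)[:2]-np.array([513,-256]); a=np.radians(-5.6); print("board local",ctr@np.array([[np.cos(a),-np.sin(a)],[np.sin(a),np.cos(a)]]))
Q=unproj(cw,[(234,100),(443,100),(432,243),(243,242)],18); print("board corners",Q.round(1),Q.mean(0))
E
```

```text
bar ends [[ 494.1 -211.4  169. ]
 [ 488.5 -269.   169. ]]
board local [-23.1785924   13.60915059]
board corners [[ 378.3 -136.    18. ]
 [ 672.3 -164.6   18. ]
 [ 653.2 -379.2   18. ]
 [ 358.1 -348.5   18. ]] [ 515.46993023 -257.09171227   18.        ]
```

B and C have not shifted by a pixel from the start. A is at about board-local (−23, +14) mm, and all bystanders are in place. Handing in.

```bash
python3 -c "
from station import ticket
print(ticket.hand_in())"
```

```text
the job is handed in; nothing more can be done
None
```

The potatoes are in the left canister (A). It now stands upright on the clear part of the chopping board, and the job was handed in at about 26 s.

- **Hefting:** The middle canister (B) read about 2.7 N and A about 4.9 N. A still read about 4.9 N once it was free of its neighbours. I did not heft C, because A's and B's readings fit the stated heavy and light ranges. B showed about 2 N of load even before I lifted it, so its reading may be slightly off.
- **Placing:** A went down slowly until it touched the board, with a contact reading of about 6 N, and I eased off 0.5 mm before releasing. The last wrist picture puts it about (−23, +14) mm from the board's centre, inside the ±110 and ±70 mm limits.
- **Other things:**
  - **B and C:** they look level and fully home, with no pixel shift in the scene picture. One pixel is about 2 mm, and B's picture match was only moderate (0.81) because the view behind it changed when A left.
  - **Bystanders:** the mug, both onions, knife and pepper mill show no shift; I checked the peeler only by eye.
- **Cameras:** The board centre differed by about 2 mm between cameras. The wrist camera was about 1 mm off the jaws, which I allowed for.
- **Not measured:** I could not measure the force between neighbouring canisters. The side load at the wrist stayed below about 1 N whenever I read it while A or B was gripped in the stand.

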